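# Grease the uncapped bearing of the buffing spindle with a push-type grease gun

### The arm

A 6-joint arm with a two-finger parallel gripper is mounted at the origin on the work surface. World frame = base frame: x ahead of the robot, y to its left, z up, the work surface at z = 0. Lengths are in m, angles in rad, forces in N, time in s.
With the tool pointing down it reaches from about 0.35 to 0.775 m from the base axis. Payload 7.3 kg.
Tool frame: the origin (TCP) lies at the very end of the fingers, on their centre line; the grasp point (between the pads) lies 19 mm behind it; z points along the fingers, y is the direction in which the jaws open and shut (so a half turn about z gives the same grasp; the last joint's range is limited). The gripper opens to 92 mm and grips with 3 to 60 N. Pads are 19 mm wide; open, the fingers measure 130 mm over their backs; the gripper's body (75 mm by 190 mm) begins 47 mm behind the grasp point.
Start: joints at [-1.381, 0.342, 1.524, -0, 1.275, -0.146], TCP at [0.173, -0.496, 0.227] pointing down, gripper open.
Joint ranges: [-2.53, 2.53], [-0.77, 2.02], [0.04, 2.7], [-1, 4.14], [0.28, 2.66], [-3.11, 3.11]. Speed limits (rad/s): [2.57, 2.57, 3.14, 3.14, 3.14, 3.14].

### API

Orientations are given as [roll, pitch, yaw] about the fixed x, y, z axes, in that order (R = Rz(yaw) Ry(pitch) Rx(roll)).
In Python, from cell import robot gives the robot as it stands. The module is installed in compiled form; this text tells all that it offers.
- The arm moves only by the tool carry_out, never from a script. Its argument "series" is a list of rows, each an object with "jaw": the opening in per cent of the stroke, from 0 (shut) to 100 (fully open); "travel": the shift along the tool's x, y, z in units of 60 mm (1.0 is 60 mm), a list of three; "twist": the turn about the tool's z in units of 6 degrees (1.0 is 6 degrees). A call has 1 to 8 rows; each row shifts and turns the commanded pose from where the row before left it, along the tool's axes as they then stand; what a row does not reach is not made up. A row lasts 1/8 s, in which the tool goes at most 62.5 mm and 10.7 degrees, less where a joint would pass 70% of its speed; a pose out of reach is approached as far as the arm can. A call is refused whole if a number of a shift passes 1 or a number of a turn 1, either way. A call with a gripper value outside its range is refused whole. The fingers move at their own pace and stop on an object; "squeeze" is the grip in N (left out, the last holds). Time passes only in rows, so rows that do not move let the fingers close. It gives the time, the measured TCP pose, the force and the opening at its end, in the units of the state.
- robot.observe(): the state, without advancing time (a new reading comes with each control period).
- robot.read_camera(name): name is "side" or "top"; returns the picture (384x512x3 uint8, blue, green, red); there is no depth.
- robot.calibration(name): a dict with "intrinsics" (3x3 intrinsics, pixels), "cam_to_world" (4x4, takes a point from camera to world coordinates). Camera axes: x right, y up, looking along -z (the intrinsics and any distortion apply to the point x, -y, -z); pixel columns grow to the right and rows downward; lengths in m; the calibration is good to about 2 mm. A picture is of the moment at which its call begins. calibration takes no time and is no camera call.
- robot.hand_in(): hands the job in, once; it reports no verdict.
Trained networks look in the newest picture that a camera, given by its name, has taken for a name from the list of things; names that differ only in an ending like _2 or _b are one class to them, and where a whole thing is asked for, a point or a joint stands for the part that bears it (a point fixed in the world has none). Each returns a list of dicts, best first, with "score" (0 to 1); they miss things now and then, are a little off and sometimes report something else, mostly with a low value. They report only what shows in the picture. A call takes as long as a camera call.
- robot.regions_of(camera, query): "pixels" (384x512 bool, what is visible of it) and "xy" ([column, row] in pixels, amid what is visible of it).
The state is a dict: "time": time; "qpos": joint angles; "qvel": joint speeds; "joint_efforts": joint torques, N m; "tool_pos": TCP position; "tool_rot": TCP orientation; "contact_force": force on the tool from outside, world axes, zero at the start; "torque": the same for the moment, N m; "opening": finger opening in m.
Only numpy, scipy, OpenCV 4.12 (cv2) and the standard library are available. Lean on these libraries where they do the work, as an engineer would, in place of code of your own. Each camera call takes 0.05 s, during which the arm holds its last target. There are 200 camera calls.

### The job

The buffing spindle's bearing whose red dust cap has been taken off is due for grease. Take the blue push-type grease gun out of its rack, press its coupler squarely onto that bearing's bare, tilted nipple until it snaps on, then keep pushing the barrel along the nipple's axis against the gun's spring, well past half of its 24 mm stroke, and finish while holding it pressed in there with the gripper. Leave the capped bearing and the other things on the bench alone.

Things in the scene. Friction and masses are not known exactly. Their poses are not given: they have to be found in the camera images.
- gun: push-type grease gun, nose down in the rack, 180 mm, 450 g, round about its z: blue barrel, 38 mm diameter, black end cap (40 mm); below it a 12 mm nose tube with a 22 mm steel coupler. Origin (fixed in the barrel): on the axis, at the coupler's mouth when the nose is fully out; z runs up the gun: coupler 0 to 34 mm, nose tube to 80, barrel 80 to 180 with the cap from 158
- coupler (a joint): how far the nose with the coupler is pushed up into the gun's barrel, m: 0 fully out (rest), 0.024 fully in. A spring pushes it out: it starts to give at about 7 N, 12 N at 12 mm, 17 N fully in
- coupler_seat (a point): on the gun's axis at the bottom of the coupler's 12 mm bore, 12.5 mm above its mouth; moves with the coupler; z as the gun's. Three spring jaws in the mouth snap behind the nipple's head at about 5 N; once snapped on, the nipple's tip sits against this point
- nipple_due: the bare brass grease nipple to be greased, fixed in its bearing: ball head of 10 mm on a 6 mm neck above a steel hexagon (14 mm, its top 15 mm below the tip). Origin: tip of the head, 118 mm above the bench; z points straight out along the nipple's axis, leaning 30 degrees from the vertical towards the spindle's -x side
- bearing_due: the green cast pillow-block bearing that carries the bare nipple, 127 mm long (across the shaft) by 38 mm by 65 mm, bolted to the spindle's base; it may be at either end of the shaft. Origin: centre of its underside, 40 mm above the bench; z up
- bearing_capped: the other, identical bearing 144 mm along the shaft, whose nipple still wears a red cap: leave it alone. Origin as the first
- spindle: buffing spindle, fixed to the bench: grey base 150 x 220 x 40 mm, 20 mm shaft 390 mm long along its y, 73 mm above the bench, pulley of 72 mm in the middle, a white and a brass-coloured wheel of 100 mm diameter, 165 mm either side of the middle. Origin: centre of the underside; its -x side, to which the nipples lean, faces the robot and the rack; z up
- rack: plywood tool rack, fixed, 80 x 180 mm, 100 mm high, top plate 12 mm thick. The gun's barrel stands on the plate, its nose through the 29 mm hole 40 mm to the +y side of the middle, coupler's mouth 20 mm above the bench. Origin: centre of the underside; z up
- screwdriver: orange-handled screwdriver standing in the rack's other hole, 90 mm from the gun; its top is 158 mm above the bench. Bystander. Origin: its tip
- jar_brown: paint jar 42 mm in diameter, 58 mm high, brown with black lid. Bystander. Origin: centre of the underside
- jar_amber: paint jar 48 mm in diameter, 70 mm high, amber with white lid. Bystander. Origin: centre of the underside
- jar_red: paint jar 42 mm in diameter, 58 mm high, red with black lid. Bystander. Origin: centre of the underside
- cap: the red dust cap that was taken off, 19 mm in diameter, 17 mm high, lying on the bench. Bystander. Origin: centre of the underside
- brass_body: brass model locomotive body, 105 x 40 x 47 mm. Bystander. Origin: centre of the underside
- spray_bottle: white pump spray bottle 52 mm in diameter, 180 mm high. Bystander. Origin: centre of the underside

How it is judged:
By the outcome, as a careful person would: the job done as asked, in the order asked, and still so for the second after the job is handed in, while the arm keeps its last pose, push and grip.
It also fails if it takes over 38 s, if anything falls off the work surface, if the arm or the gripper's body presses on something with over 40 N, if the wrist force passes 120 N, or if a joint passes its speed limit or range.

## Working session

There is one attempt and no reset: what is moved stays moved. The work goes in short steps, Python scripts to look and compute and a tool call to move; the robot and the scene stay as the last step left them, time stands still between calls to the robot, and variables do not carry over. Pictures are saved under pics/ and viewed, about 8 in all and at most 12, crops included, and the job is handed in when it is done.

Besides the shell and the picture viewer there is one more tool, called after "Emit:" by a JSON object that holds its "op" and its "data", one argument or row to a line. carry_out: Moves the arm, as the interface text tells. Its arguments: {"type":"object","properties":{"series":{"type":"array"},"squeeze":{"type":"number"}},"required":["series"]}

```bash
mkdir -p pics; cat > h.py <<'E'
import numpy as np, cv2
from cell import robot
def cal(n):
    c=robot.calibration(n); return np.array(c["intrinsics"]),np.array(c["cam_to_world"])
def proj(n,p):
    K,T=cal(n); q=(np.linalg.inv(T)@np.append(p,1))[:3]; q=K@[q[0],-q[1],-q[2]]; return q[:2]/q[2]
def ray(n,uv):
    K,T=cal(n); d=np.linalg.inv(K)@[uv[0],uv[1],1]; return T[:3,3],T[:3,:3]@[d[0],-d[1],-d[2]]
def onz(n,uv,z):
    o,d=ray(n,uv); return o+d*(z-o[2])/d[2]
E
python3 - <<'E'
from h import *
ims=[]
for n in("side","top"):
    im=robot.read_camera(n); cv2.imwrite(f"pics/{n}0.png",cv2.resize(im,(800,600)))
    cv2.imwrite(f"pics/{n}0raw.png",im)
    print(n,cal(n)[0].round(1).tolist(),cal(n)[1].round(3).tolist())
    for q in["gun","nipple_due","bearing_due","bearing_capped","spindle","rack","cap"]:
        print(q,[(round(r["score"],2),np.round(r["xy"],1).tolist(),int(r["pixels"].sum())) for r in robot.regions_of(n,q)[:3]])
print(robot.calibration("top").keys()); print(robot.observe())
E
```

```text
side [[385.7, 0.0, 255.9], [0.0, 385.7, 194.6], [0.0, 0.0, 1.0]] [[-0.947, 0.195, -0.257, 0.292], [-0.322, -0.555, 0.767, 0.764], [0.007, 0.809, 0.588, 0.675], [0.0, 0.0, 0.0, 1.0]]
gun [(0.57, [302.8, 131.1], 396), (0.28, [347.3, 176.4], 259)]
nipple_due []
bearing_due [(0.9, [227.2, 233.6], 836)]
bearing_capped [(0.84, [173.1, 216.6], 749)]
spindle [(0.97, [195.1, 233.8], 5149)]
rack [(0.57, [300.4, 159.5], 1246), (0.21, [225.4, 234.3], 808)]
cap []
top [[406.4, 0.0, 249.4], [0.0, 406.4, 196.1], [0.0, 0.0, 1.0]] [[-0.012, 0.988, -0.155, 0.342], [-1.0, -0.011, 0.008, 0.038], [0.007, 0.155, 0.988, 1.182], [0.0, 0.0, 0.0, 1.0]]
gun [(0.61, [365.9, 202.4], 355)]
nipple_due [(0.17, [378.6, 207.1], 1736)]
bearing_due [(0.68, [215.1, 172.0], 653)]
bearing_capped [(0.71, [218.6, 125.0], 616), (0.43, [350.6, 262.9], 194)]
spindle [(0.63, [217.6, 145.9], 3931)]
rack [(0.57, [377.3, 206.2], 1737)]
cap []
dict_keys(['intrinsics', 'cam_to_world'])
{'time': 0.8, 'qpos': array([-1.38097055e+00,  3.41974632e-01,  1.52407549e+00, -9.50596797e-06,
        1.27537648e+00, -1.46002250e-01]), 'qvel': array([ 0.00113787,  0.00177021,  0.00067866,  0.00038214, -0.00149208,
       -0.00025216]), 'joint_efforts': array([-1.09076391e-03, -4.31088567e+01, -2.44478148e+01,  7.17995502e-02,
        4.78693389e-02,  2.85635195e-05]), 'tool_pos': array([ 0.17303856, -0.49570336,  0.22676226]), 'tool_rot': array([3.14142969e+00, 3.31562642e-05, 3.35830795e-01]), 'contact_force': array([-0.28867024, -0.33125794, -0.51735981]), 'torque': array([0.00236594, 0.00836086, 0.0178402 ]), 'opening': 0.09170951550705247}
```

View pics/side0.png

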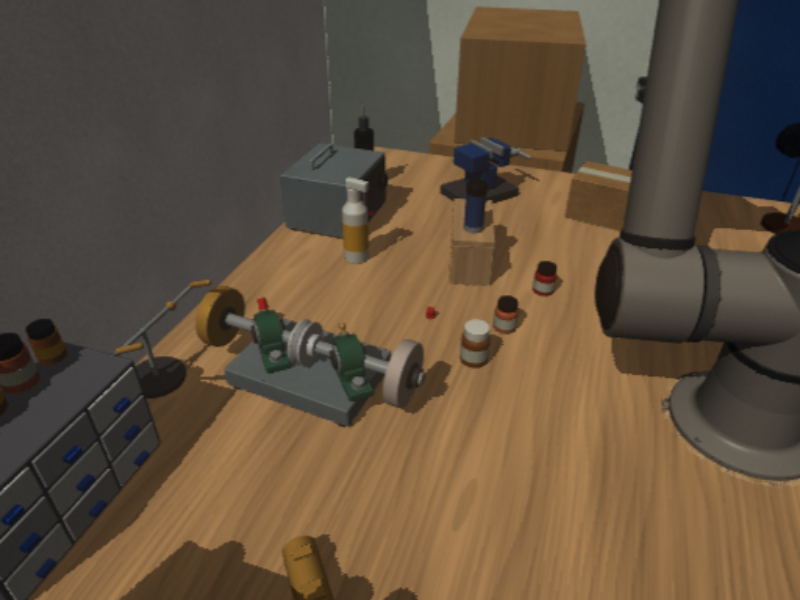

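View pics/top0.png

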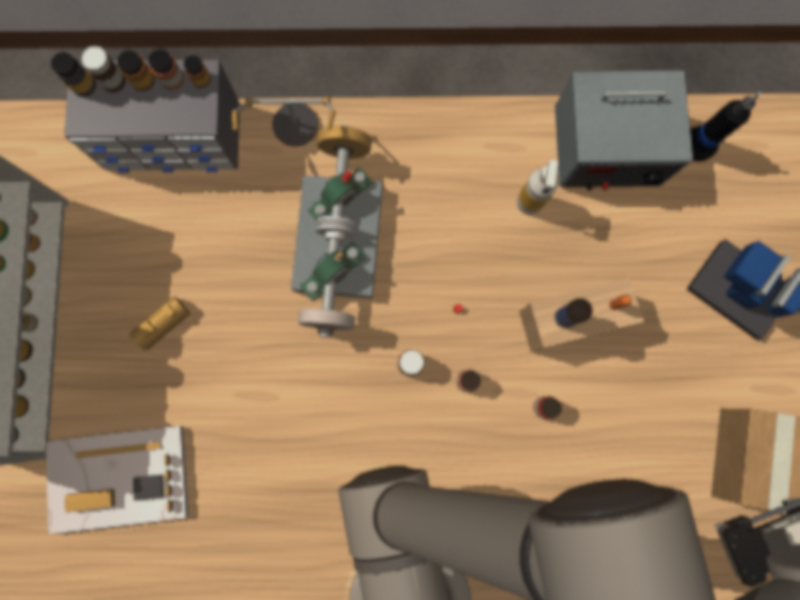

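```bash
cat > crop.py <<'E'
import cv2,numpy as np,sys
def tile(im,u,v,w=64,h=48,s=6.25):
    u,v=int(u),int(v)
    c=cv2.resize(im[v:v+h,u:u+w],(400,300),interpolation=cv2.INTER_CUBIC)
    for k in range(0,w,10):
        cv2.line(c,(int(k*s),0),(int(k*s),5),(255,255,255),1); cv2.putText(c,str(u+k),(int(k*s),15),0,.35,(255,255,255),1)
    for k in range(0,h,10):
        cv2.line(c,(0,int(k*s)),(5,int(k*s)),(255,255,255),1); cv2.putText(c,str(v+k),(6,int(k*s)+4),0,.35,(255,255,255),1)
    return c
E
python3 - <<'E'
from crop import *
t=cv2.imread("pics/top0raw.png");s=cv2.imread("pics/side0raw.png")
cv2.imwrite("pics/c1.png",np.vstack([np.hstack([tile(t,190,150),tile(s,190,195)]),np.hstack([tile(t,340,180),tile(s,272,108)])]))
E
```

```text
(no output)
```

View pics/c1.png

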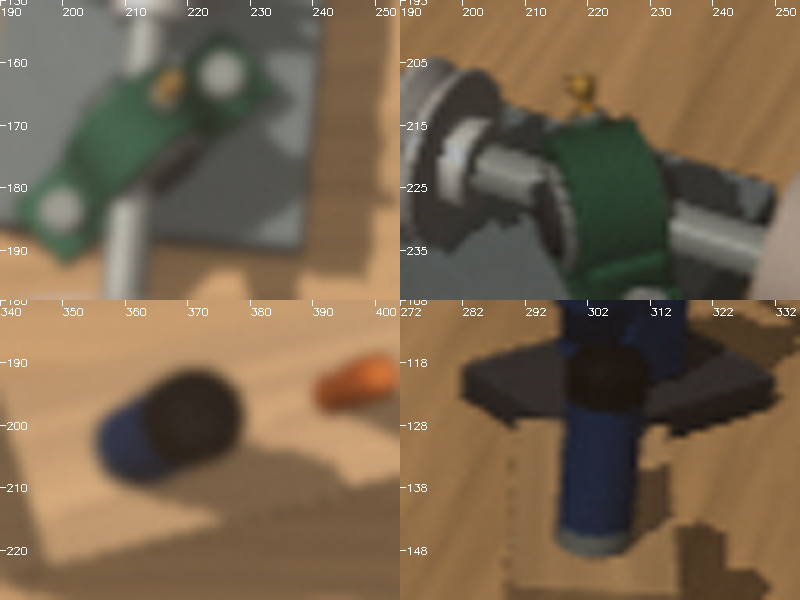

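```bash
python3 - <<'E'
from h import *
from scipy.optimize import least_squares
P=lambda *a:print(*[np.round(x,4) if not isinstance(x,str) else x for x in a])
for uv in[(199,184),(225,162)]: P("boltT",onz("top",uv,.06))
P("boltS",onz("side",(362*.64,380*.64),.06))
for uv in[(305,178),(382,182),(372,297),(292,290)]: P("base",onz("top",np.array(uv)*.64,.04))
P("shaft",onz("top",(214,152),.073),onz("top",(209,199),.073))
def tri(a,b):
    o1,d1=ray("top",a);o2,d2=ray("side",b);d1/=np.linalg.norm(d1);d2/=np.linalg.norm(d2)
    t=np.linalg.lstsq(np.c_[d1,-d2],o2-o1,rcond=None)[0]
    p,q=o1+t[0]*d1,o2+t[1]*d2; return (p+q)/2,np.linalg.norm(p-q)
P("head",*tri((215.5,163),(218.9,208.5)))
P("capred",*tri((348*.64,177*.64),(262*.64,302*.64)))
P("guntop z.2",onz("top",(371.3,198),.2), *tri((371.3,198),(303,115.5)))
P("gun seg")
P("rackcorner", onz("top",(348,222),.1))
E
```

```text
boltT [0.5538 0.1694 0.06  ]
boltT [0.6163 0.0963 0.06  ]
boltS [0.5519 0.1616 0.06  ]
base [0.7668 0.1844 0.04  ]
base [0.7576 0.0399 0.04  ]
base [0.5387 0.0603 0.04  ]
base [0.5533 0.2062 0.04  ]
shaft [0.6422 0.1264 0.073 ] [0.5089 0.14   0.073 ]
head [0.5994 0.1187 0.1178] 0.0005
capred [0.7426 0.1001 0.114 ] 0.0044
guntop z.2 [ 0.4879 -0.2687  0.2   ] [ 0.4914 -0.2676  0.2022] 0.0076
gun seg
rackcorner [ 0.4387 -0.2338  0.1   ]
```

```bash
python3 - <<'E'
from h import *
out=[]
head=np.array([.5994,.1187,.1178])
for n,(u0,v0) in(("top",(203,152)),("side",(208,201))):
    im=cv2.imread(f"pics/{n}0raw.png"); row=[]
    c0=cv2.resize(im[v0:v0+20,u0:u0+26],(390,300),interpolation=cv2.INTER_CUBIC)
    row.append(c0); c=c0.copy()
    for az,col in((-50,(255,0,255)),(-97,(255,255,0))):
        a=np.radians(az);z=np.array([.5*np.cos(a),.5*np.sin(a),.866])
        for k in(5,-10,-25):   # from ball centre
            q=[(proj(n,head+z*t)-[u0,v0]+.5)*15 for t in(.005,k/1000)]
            cv2.line(c,*[tuple(int(x) for x in p) for p in q],col,1); cv2.circle(c,tuple(int(x) for x in q[1]),3,col,1)
        print(n,az,[proj(n,head+z*t).round(1).tolist() for t in(0.005,0,-.01,-.025)])
    out.append(np.hstack([c0,c]))
cv2.imwrite("pics/c2.png",np.vstack(out))
E
```

```text
top -50 [[216.1, 162.1], [215.5, 163.1], [214.4, 165.0], [212.6, 167.9]]
top -97 [[216.3, 162.8], [215.5, 163.1], [213.9, 163.6], [211.6, 164.5]]
side -50 [[218.4, 206.4], [218.8, 208.5], [219.6, 212.6], [220.8, 218.8]]
side -97 [[219.3, 206.4], [218.8, 208.5], [217.9, 212.6], [216.6, 218.7]]
```

View pics/c2.png

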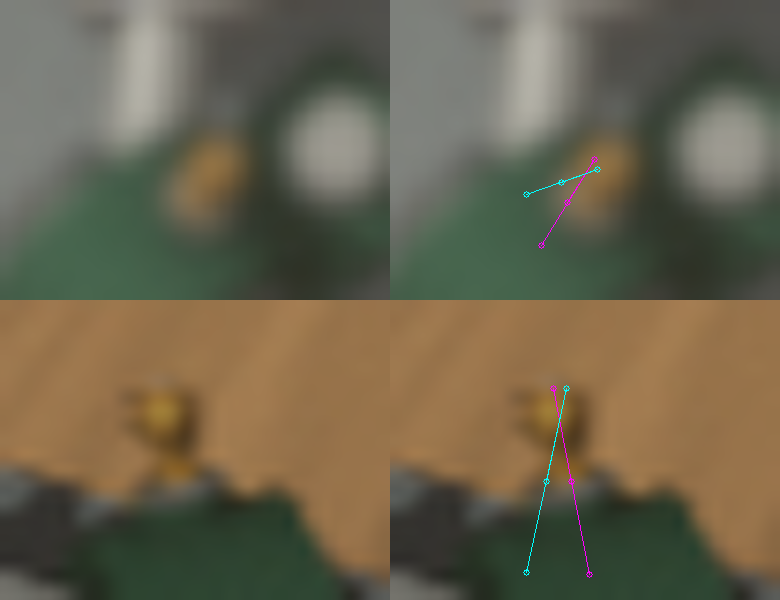

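```bash
python3 - <<'E'
from h import *
print("gun top",onz("top",(370.4,197.9),.2),"side",onz("side",(304.4,116.5),.2), "bottom side",onz("side",(303,146),.1))
print("ball top",onz("top",(216.2,162.5),.1137),"side",onz("side",(218.4,208.3),.1137))
for g in([.488,-.267],): 
    for z in(.2,.1): print(proj("top",[*g,z]),proj("side",[*g,z]))
print("screwdriver",onz("top",(622*.64,300*.64),.15))
E
```

```text
gun top [ 0.48818914 -0.26655203  0.2       ] side [ 0.49080927 -0.26729519  0.2       ] bottom side [ 0.48843949 -0.27360796  0.1       ]
ball top [0.60201453 0.11721346 0.1137    ] side [0.60286941 0.11364593 0.1137    ]
[370.5870066  197.97439321] [305.32355857 116.67832486]
[359.39766778 203.5703631 ] [302.64650849 147.0135776 ]
screwdriver [ 0.51025076 -0.35450515  0.15      ]
```

Emit:
{"op": "carry_out", "data": {
  "series": [
    {"jaw":100,"travel":[0.78,-0.234,0],"twist":0},
    {"jaw":100,"travel":[0.78,-0.234,0],"twist":0},
    {"jaw":100,"travel":[0.78,-0.234,0],"twist":0},
    {"jaw":100,"travel":[0.78,-0.234,0],"twist":0},
    {"jaw":100,"travel":[0.78,-0.234,0],"twist":0},
    {"jaw":100,"travel":[0.78,-0.234,0],"twist":0},
    {"jaw":100,"travel":[0.78,-0.234,0],"twist":0},
    {"jaw":100,"travel":[0.78,-0.234,0],"twist":0}
  ]
}}

```text
time: 1.8
tool_pos: [0.4907, -0.2652, 0.2268]
tool_rot: [3.141, -0.0, 0.336]
contact_force: [0.2, -1.0, 0.1]
opening: 0.0919
```

Emit:
{"op": "carry_out", "data": {
  "series": [
    {"jaw":100,"travel":[0,0,0],"twist":1},
    {"jaw":100,"travel":[0,0,0],"twist":1},
    {"jaw":100,"travel":[0,0,0],"twist":1},
    {"jaw":100,"travel":[0,0,0],"twist":1},
    {"jaw":100,"travel":[0,0,0],"twist":1},
    {"jaw":100,"travel":[0,0,0],"twist":1},
    {"jaw":100,"travel":[0,0,0],"twist":1},
    {"jaw":100,"travel":[0,0,0],"twist":1}
  ]
}}

```text
time: 2.8
tool_pos: [0.4895, -0.2663, 0.2267]
tool_rot: [3.142, -0.0, -0.505]
contact_force: [0.3, -0.2, 0.0]
opening: 0.0915
```

Emit:
{"op": "carry_out", "data": {
  "series": [
    {"jaw":100,"travel":[0,0,0],"twist":1},
    {"jaw":100,"travel":[0,0,0],"twist":1},
    {"jaw":100,"travel":[0,0,0],"twist":1},
    {"jaw":100,"travel":[0,0,0],"twist":0.3},
    {"jaw":100,"travel":[0,0,0],"twist":0}
  ]
}}

```text
time: 3.42
tool_pos: [0.4895, -0.2662, 0.2267]
tool_rot: [3.142, -0.0, -0.846]
contact_force: [0.3, 0.8, 0.3]
opening: 0.0919
```

Emit:
{"op": "carry_out", "data": {
  "series": [
    {"jaw":100,"travel":[0,0,0.7],"twist":0},
    {"jaw":100,"travel":[0,0,0.7],"twist":0},
    {"jaw":0,"travel":[0,0,0],"twist":0},
    {"jaw":0,"travel":[0,0,0],"twist":0},
    {"jaw":0,"travel":[0,0,0],"twist":0},
    {"jaw":0,"travel":[0,0,0],"twist":0}
  ],
  "squeeze": 20
}}

```text
time: 4.18
tool_pos: [0.4901, -0.2667, 0.1441]
tool_rot: [-3.141, -0.002, -0.847]
contact_force: [0.2, -0.3, 0.8]
opening: 0.0563
```

Emit:
{"op": "carry_out", "data": {
  "series": [
    {"jaw":0,"travel":[0,0,0],"twist":0},
    {"jaw":0,"travel":[0,0,0],"twist":0},
    {"jaw":0,"travel":[0,0,0],"twist":0},
    {"jaw":0,"travel":[0,0,0],"twist":0}
  ]
}}

```text
time: 4.68
tool_pos: [0.4894, -0.2667, 0.1432]
tool_rot: [3.141, -0.001, -0.848]
contact_force: [-4.4, -2.4, 5.6]
opening: 0.0379
```

Emit:
{"op": "carry_out", "data": {
  "series": [
    {"jaw":0,"travel":[0,0,-0.3],"twist":0},
    {"jaw":0,"travel":[0,0,-0.3],"twist":0},
    {"jaw":0,"travel":[0,0,-0.3],"twist":0},
    {"jaw":0,"travel":[0,0,-0.3],"twist":0},
    {"jaw":0,"travel":[0,0,0],"twist":0}
  ]
}}

```text
time: 5.3
tool_pos: [0.4892, -0.2664, 0.2146]
tool_rot: [3.141, 0.0, -0.847]
contact_force: [-2.3, -2.1, -3.5]
opening: 0.0375
```

Emit:
{"op": "carry_out", "data": {
  "series": [
    {"jaw":0,"travel":[0.207,0.03,0],"twist":0},
    {"jaw":0,"travel":[0.157,0,0],"twist":0},
    {"jaw":0,"travel":[0.155,0,0.01],"twist":0},
    {"jaw":0,"travel":[0.155,0,0.027],"twist":0}
  ]
}}

```text
time: 5.8
tool_pos: [0.5153, -0.2981, 0.2119]
tool_rot: [3.141, 0.001, -0.848]
contact_force: [-2.2, 1.9, -3.2]
opening: 0.0376
```

```bash
python3 - <<'E'
from h import *; from crop import tile
im=robot.read_camera("side"); t=robot.read_camera("top"); cv2.imwrite("pics/s2raw.png",im); cv2.imwrite("pics/t2raw.png",t)
p=proj("side",[.489,-.267,.15]).astype(int); q=proj("top",[.489,-.267,.15]).astype(int)
cv2.imwrite("pics/c3.png",np.hstack([cv2.resize(im[p[1]-50:p[1]+40,p[0]-35:p[0]+35],(400,514)),cv2.resize(t[q[1]-50:q[1]+40,q[0]-35:q[0]+35],(400,514))]))
print(robot.observe())
E
```

```text
{'time': 5.9, 'qpos': array([-6.53527506e-01,  4.83547963e-01,  1.34337531e+00, -1.56648240e-04,
        1.31474227e+00,  1.76517576e+00]), 'qvel': array([ 0.00372132, -0.02018283,  0.02334149, -0.00246917, -0.00735662,
        0.00251888]), 'joint_efforts': array([ 1.61682204e-01, -5.38686275e+01, -2.80269760e+01,  3.52687463e-01,
       -6.50817174e-01,  7.07170781e-03]), 'tool_pos': array([ 0.51544977, -0.29855622,  0.21183432]), 'tool_rot': array([ 3.14142989e+00,  4.22498822e-05, -8.47867258e-01]), 'contact_force': array([-1.81634905, -0.13113869, -4.94331299]), 'torque': array([0.0904551 , 0.43231422, 0.04678289]), 'opening': 0.037921781746862775}
```

View pics/c3.png

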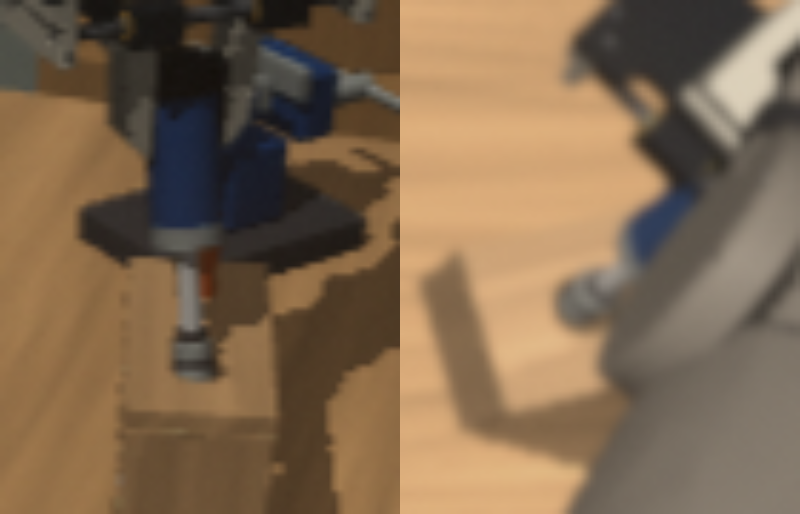

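Emit:
{"op": "carry_out", "data": {
  "series": [
    {"jaw":0,"travel":[0.152,0,0.035],"twist":0},
    {"jaw":0,"travel":[0.15,0,0.047],"twist":0},
    {"jaw":0,"travel":[0.145,0,0.057],"twist":0},
    {"jaw":0,"travel":[0.072,0,0.033],"twist":0},
    {"jaw":0,"travel":[0,0,0],"twist":0}
  ]
}}

```text
time: 6.52
tool_pos: [0.5357, -0.3214, 0.2018]
tool_rot: [3.141, -0.0, -0.848]
contact_force: [-2.3, -0.2, -4.3]
opening: 0.0378
```

```bash
cat > look.py <<'E'
import sys; from h import *
tag=sys.argv[1]; o=robot.observe(); yaw=o["tool_rot"][2]; g=o["tool_pos"]+[0,0,.019]
xt=np.array([np.cos(yaw),np.sin(yaw),0]); row=[]
for n in("side","top"):
    im=robot.read_camera(n); cv2.imwrite(f"pics/{n}{tag}raw.png",im)
    p=proj(n,g-[0,0,.06]-.03*xt).astype(int); u0,v0=p[0]-40,p[1]-45
    c=cv2.resize(im[v0:v0+90,u0:u0+80],(400,450),interpolation=cv2.INTER_CUBIC); d=c.copy()
    for th,col in((20,(0,0,255)),(25,(0,255,255)),(30,(255,255,255))):
        z=np.sin(np.radians(th))*xt+np.cos(np.radians(th))*np.array([0,0,1])
        q=[tuple(int(x) for x in (proj(n,g-z*k)-[u0,v0]+.5)*5) for k in(.0,.142)]
        cv2.line(d,*q,col,1)
    row+=[d]; print(n,u0,v0)
cv2.imwrite(f"pics/look{tag}.png",np.hstack(row)); print(o["time"],o["tool_pos"],o["contact_force"].round(1))
E
python3 look.py a
```

```text
side 257 78
top 337 144
6.525 [ 0.53566908 -0.32144808  0.2018345 ] [-2.3 -0.2 -4.3]
```

View pics/looka.png

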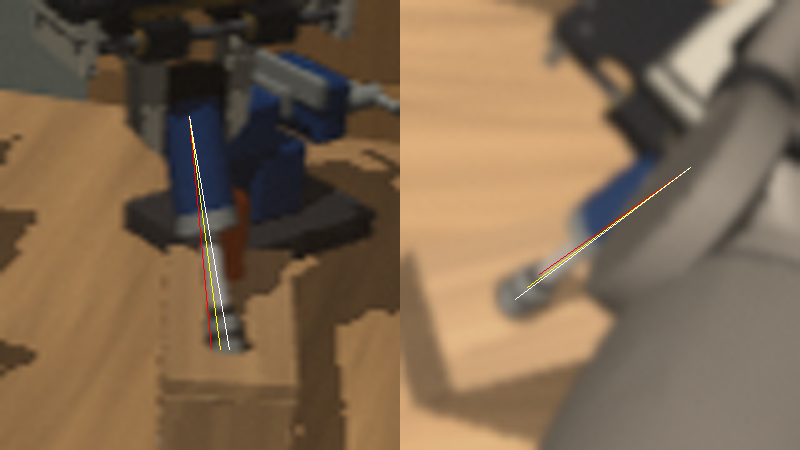

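Emit:
{"op": "carry_out", "data": {
  "series": [
    {"jaw":0,"travel":[0,0,0],"twist":0},
    {"jaw":0,"travel":[0.1,0,-0.173],"twist":0},
    {"jaw":0,"travel":[0.2,0,-0.347],"twist":0},
    {"jaw":0,"travel":[0.2,0,-0.347],"twist":0},
    {"jaw":0,"travel":[0,0,0],"twist":0}
  ],
  "squeeze": 60
}}

```text
time: 7.25
tool_pos: [0.5568, -0.3449, 0.2566]
tool_rot: [-3.14, -0.006, -0.848]
contact_force: [0.3, 0.6, -6.2]
opening: 0.0369
```

Emit:
{"op": "carry_out", "data": {
  "series": [
    {"jaw":0,"travel":[-0.2,-0.3,0.024],"twist":0},
    {"jaw":0,"travel":[-0.383,-0.565,0.024],"twist":0},
    {"jaw":0,"travel":[-0.483,-0.665,0.024],"twist":0},
    {"jaw":0,"travel":[-0.483,-0.665,0.024],"twist":0},
    {"jaw":0,"travel":[-0.483,-0.665,0.024],"twist":0},
    {"jaw":0,"travel":[-0.483,-0.665,0.024],"twist":0},
    {"jaw":0,"travel":[-0.483,-0.665,0.024],"twist":0},
    {"jaw":0,"travel":[-0.383,-0.665,0.024],"twist":0}
  ]
}}

```text
time: 8.25
tool_pos: [0.6386, 0.0045, 0.2419]
tool_rot: [3.141, 0.002, -0.846]
contact_force: [0.6, 0.4, -4.4]
opening: 0.0371
```

Emit:
{"op": "carry_out", "data": {
  "series": [
    {"jaw":0,"travel":[-0.25,-0.45,0],"twist":0},
    {"jaw":0,"travel":[-0.15,-0.25,0],"twist":0},
    {"jaw":0,"travel":[0,0,0],"twist":0},
    {"jaw":0,"travel":[0,0,0],"twist":0}
  ]
}}

```text
time: 8.75
tool_pos: [0.6547, 0.0461, 0.2425]
tool_rot: [3.141, -0.0, -0.848]
contact_force: [0.1, -0.3, -4.9]
opening: 0.0372
```

```bash
python3 look.py b
```

```text
side 171 119
top 193 96
8.75 [0.65466772 0.04607621 0.24245742] [ 0.1 -0.3 -4.9]
```

View pics/lookb.png

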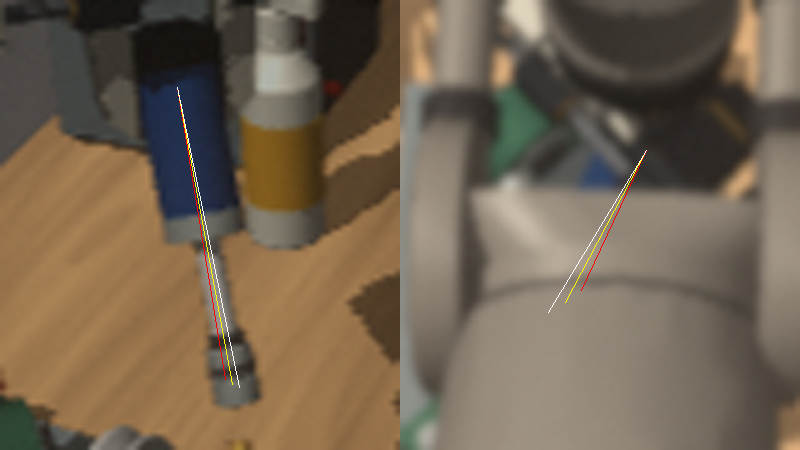

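```bash
python3 - <<'E'
from h import *
im=cv2.imread("pics/sidebraw.png"); u0,v0=190,125
c=cv2.resize(im[v0:v0+90,u0:u0+60],(400,600),interpolation=cv2.INTER_CUBIC); s=400/60
for k in range(0,60,5): cv2.line(c,(int(k*s),0),(int(k*s),6),(255,255,255),1); cv2.putText(c,str(u0+k),(int(k*s),16),0,.33,(255,255,255),1)
for k in range(0,90,5): cv2.line(c,(0,int(k*s)),(6,int(k*s)),(255,255,255),1); cv2.putText(c,str(v0+k),(7,int(k*s)+4),0,.33,(255,255,255),1)
cv2.imwrite("pics/zb.png",c)
for v in range(136,166,4):
    r=im[v].astype(int); m=np.where((r[:,0]>r[:,2]+25)&(np.arange(512)>190)&(np.arange(512)<222))[0]; print(v,m.min(),m.max(),(m.min()+m.max())/2)
for t in robot.regions_of("side","gun")[:2]: print(t["score"],t["xy"],[ (v,np.where(t["pixels"][v])[0][[0,-1]].tolist()) for v in range(130,206,5) if t["pixels"][v].any()], np.where(t["pixels"].any(1))[0][[0,-1]])
print([ (np.round(t["xy"],1),t["score"],t["pixels"].sum()) for t in robot.regions_of("side","nipple_due")[:2]])
E
```

```text
136 203 211 207.0
140 200 211 205.5
144 200 212 206.0
148 201 213 207.0
152 202 213 207.5
156 203 213 208.0
160 204 214 209.0Traceback (most recent call last):
  File "<stdin>", line 8, in <module>
    return umr_minimum(a, axis, None, out, keepdims, initial, where)
ValueError: zero-size array to reduction operation minimum which has no identity
```

View pics/zb.png

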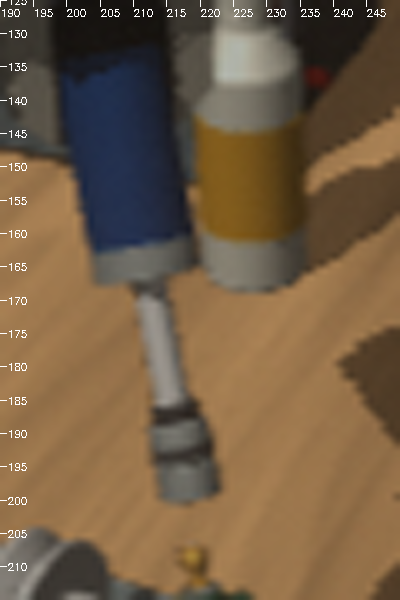

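```bash
cat > fit.py <<'E'
from h import *
from scipy.optimize import least_squares
o=robot.observe(); yaw=o["tool_rot"][2]; G=o["tool_pos"]+[0,0,.019]
xt=np.array([np.cos(yaw),np.sin(yaw),0]); U=np.array([0,0,1])
ax=lambda th:np.sin(th)*xt+np.cos(th)*U
M,B=np.array([217.7,198.6]),np.array([211.1,166.0])
def f(p,fx=None):
    th,g,off=p; z=ax(th); n=np.cos(th)*xt-np.sin(th)*U
    return np.r_[proj("side",G+n*off-z*g)-M,proj("side",G+n*off-z*(g-.08))-B,(off)/.003,(g-.142)/.02]
r=least_squares(f,[.5,.142,0]); print("theta,g,off",np.degrees(r.x[0]),r.x[1:],r.fun.round(2))
for th in(24,27,30,33): print(th,[proj("side",G-ax(np.radians(th))*k).round(1).tolist() for k in(.142,.062)])
tip=np.array([.604,.1135,.118]); z=ax(np.radians(30)); print("ball px",proj("side",tip-.005*z),proj("top",tip-.005*z))
E
python3 fit.py
```

```text
theta,g,off 24.51343206796417 [0.15065228 0.00018161] [-0.19  0.04  0.41 -0.13  0.06  0.43]
24 [[216.8, 195.1], [210.8, 162.2]]
27 [[217.6, 195.5], [211.1, 162.3]]
30 [[218.3, 195.8], [211.5, 162.3]]
33 [[219.1, 196.0], [211.8, 162.3]]
ball px [218.31271471 208.78342961] [216.88310487 162.37486582]
```

Emit:
{"op": "carry_out", "data": {
  "series": [
    {"jaw":0,"travel":[0.375,0.33,-0.25],"twist":0},
    {"jaw":0,"travel":[0.375,0.33,-0.25],"twist":0},
    {"jaw":0,"travel":[0,0,0],"twist":1},
    {"jaw":0,"travel":[0,0,0],"twist":1},
    {"jaw":0,"travel":[0,0,0],"twist":1},
    {"jaw":0,"travel":[0,0,0],"twist":1},
    {"jaw":0,"travel":[0,0,0],"twist":0}
  ]
}}

```text
time: 9.72
tool_pos: [0.655, -0.0139, 0.2728]
tool_rot: [3.141, -0.0, -1.267]
contact_force: [-0.4, -0.5, -4.5]
opening: 0.0369
```

```bash
sed -i 's/(400,450)/(400,450)/; s/(20,(0,0,255)),(25,(0,255,255)),(30,(255,255,255))/(30,(255,255,255)),/' look.py; sed -i 's/g-z\*k)/g-z*(k+(.008 if k else 0)))/' look.py; python3 look.py c
```

```text
side 175 96
top 214 87
9.725 [ 0.65495818 -0.01393937  0.27276772] [-0.4 -0.5 -4.5]
```

View pics/lookc.png

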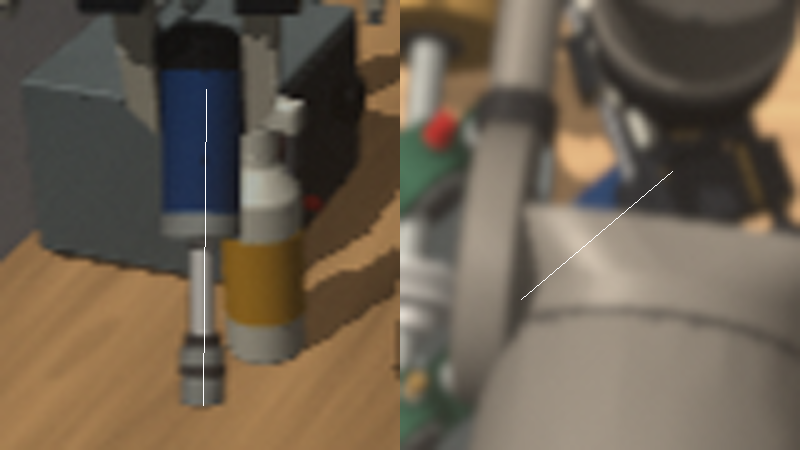

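Emit:
{"op": "carry_out", "data": {
  "series": [
    {"jaw":0,"travel":[0,0,0],"twist":-1},
    {"jaw":0,"travel":[0,0,0],"twist":-1},
    {"jaw":0,"travel":[0,0,0],"twist":-1},
    {"jaw":0,"travel":[0,0,0],"twist":-1},
    {"jaw":0,"travel":[0,0,0],"twist":-1},
    {"jaw":0,"travel":[0,0,0],"twist":-1},
    {"jaw":0,"travel":[0,0,0],"twist":-1},
    {"jaw":0,"travel":[0,0,0],"twist":-1}
  ]
}}

```text
time: 10.82
tool_pos: [0.6552, -0.0131, 0.2727]
tool_rot: [-3.142, -0.0, -0.424]
contact_force: [0.1, 0.4, -4.8]
opening: 0.0372
```

Emit:
{"op": "carry_out", "data": {
  "series": [
    {"jaw":0,"travel":[0,0,0],"twist":-1},
    {"jaw":0,"travel":[0,0,0],"twist":-1},
    {"jaw":0,"travel":[0,0,0],"twist":-1},
    {"jaw":0,"travel":[0,0,0],"twist":-1},
    {"jaw":0,"travel":[0,0,0],"twist":-1},
    {"jaw":0,"travel":[0,0,0],"twist":-1},
    {"jaw":0,"travel":[0,0,0],"twist":-1},
    {"jaw":0,"travel":[0,0,0],"twist":0}
  ]
}}

```text
time: 11.82
tool_pos: [0.6552, -0.0131, 0.2727]
tool_rot: [3.142, -0.0, 0.304]
contact_force: [0.4, 0.6, -4.5]
opening: 0.0373
```

```bash
python3 look.py d; python3 - <<'E'
from h import *
im=cv2.imread("pics/sidedraw.png"); u0,v0=195,85
c=cv2.resize(im[v0:v0+90,u0:u0+90],(600,600),interpolation=cv2.INTER_CUBIC); s=600/90
for k in range(0,90,5):
    cv2.line(c,(int(k*s),0),(int(k*s),6),(255,255,255),1); cv2.putText(c,str(u0+k),(int(k*s),16),0,.33,(255,255,255),1)
    cv2.line(c,(0,int(k*s)),(6,int(k*s)),(255,255,255),1); cv2.putText(c,str(v0+k),(7,int(k*s)+4),0,.33,(255,255,255),1)
cv2.imwrite("pics/zd.png",c)
E
```

```text
side 188 91
top 230 95
11.825 [ 0.65516483 -0.01306473  0.27270093] [ 0.4  0.6 -4.5]
```

View pics/zd.png

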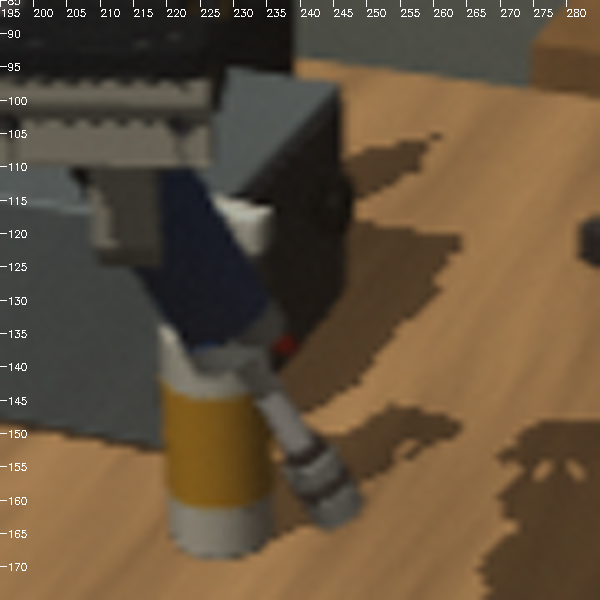

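```bash
python3 - <<'E'
from h import *
from scipy.optimize import least_squares
o=robot.observe(); yaw=o["tool_rot"][2]; G=o["tool_pos"]+[0,0,.019]
xt=np.array([np.cos(yaw),np.sin(yaw),0]); U=np.array([0,0,1])
ob=[(0,245.7,161.2),(.034,240.3,152.5),(.08,230.5,137)]
def pt(p,s): z=np.sin(p[0])*xt+np.cos(p[0])*U; n=np.cos(p[0])*xt-np.sin(p[0])*U; return G+n*p[2]-z*(p[1]-s)
def f(p): return np.r_[[proj("side",pt(p,s))-[u,v] for s,u,v in ob]].ravel().tolist()+[p[2]/.004]
r=least_squares(f,[.5,.15,0],x_scale=[.1,.01,.01]); print(np.degrees(r.x[0]),r.x[1:],np.round(r.fun,2)); print("grip px",proj("side",G))
for th in(27,30,33): 
    r2=least_squares(lambda p:f([np.radians(th),*p]),[.15,0],x_scale=.01); print(th,r2.x,np.round(r2.fun,2))
E
```

```text
28.436996071554315 [ 0.15029311 -0.00036952] [ 0.51  0.75 -0.59 -0.84  0.03  0.15 -0.09]
grip px [215.46895942 113.60408545]
27 [ 0.15030129 -0.00280333] [ 0.06  0.96 -0.75 -0.75  0.28  0.06 -0.7 ]
30 [0.15020354 0.00227419] [ 0.99  0.5  -0.42 -0.94 -0.23  0.25  0.57]
33 [0.14979787 0.00733117] [ 1.89 -0.02 -0.12 -1.17 -0.74  0.46  1.83]
```

Emit:
{"op": "carry_out", "data": {
  "series": [
    {"jaw":0,"travel":[0,0,0],"twist":1},
    {"jaw":0,"travel":[0,0,0],"twist":1},
    {"jaw":0,"travel":[0,0,0],"twist":1},
    {"jaw":0,"travel":[0,0,0],"twist":1},
    {"jaw":0,"travel":[0,0,0],"twist":1},
    {"jaw":0,"travel":[0,0,0],"twist":1},
    {"jaw":0,"travel":[0,0,0],"twist":1},
    {"jaw":0,"travel":[0,0,0],"twist":1}
  ]
}}

```text
time: 12.92
tool_pos: [0.6552, -0.013, 0.2727]
tool_rot: [3.141, -0.0, -0.538]
contact_force: [0.6, -0.4, -5.1]
opening: 0.0373
```

Emit:
{"op": "carry_out", "data": {
  "series": [
    {"jaw":0,"travel":[0,0,0],"twist":1},
    {"jaw":0,"travel":[0,0,0],"twist":1},
    {"jaw":0,"travel":[0,0,0],"twist":1},
    {"jaw":0,"travel":[-0.432,-0.373,0],"twist":0},
    {"jaw":0,"travel":[-0.432,-0.373,0],"twist":0},
    {"jaw":0,"travel":[0,0,0.3],"twist":0},
    {"jaw":0,"travel":[0,0,0.225],"twist":0},
    {"jaw":0,"travel":[0,0,0],"twist":0}
  ]
}}

```text
time: 13.92
tool_pos: [0.6538, 0.0551, 0.2396]
tool_rot: [3.139, 0.002, -0.849]
contact_force: [0.8, -0.7, -5.5]
opening: 0.0371
```

```bash
cat > z.py <<'E'
import sys
from h import *
im=robot.read_camera("side"); u0,v0=190,140
c=cv2.resize(im[v0:v0+90,u0:u0+60],(400,600),interpolation=cv2.INTER_CUBIC); s=400/60
for k in range(0,60,5): cv2.line(c,(int(k*s),0),(int(k*s),6),(255,255,255),1); cv2.putText(c,str(u0+k),(int(k*s),16),0,.33,(255,255,255),1)
for k in range(0,90,5): cv2.line(c,(0,int(k*s)),(6,int(k*s)),(255,255,255),1); cv2.putText(c,str(v0+k),(7,int(k*s)+4),0,.33,(255,255,255),1)
cv2.imwrite(f"pics/{sys.argv[1]}.png",c)
o=robot.observe();print(o["time"],o["tool_pos"].round(4),o["tool_rot"].round(3),o["contact_force"].round(1))
G=o["tool_pos"]+[0,0,.019];y=o["tool_rot"][2];xt=np.array([np.cos(y),np.sin(y),0]);t=np.radians(28.5)
for d in(.15,.07): print("pred",proj("side",G-d*(np.sin(t)*xt+np.cos(t)*np.array([0,0,1]))).round(1))
E
python3 z.py ze
```

```text
13.975 [0.6543 0.055  0.2407] [ 3.141e+00  1.000e-03 -8.490e-01] [ 1.2 -0.2 -5.1]
pred [217.3 202. ]
pred [210.6 168.5]
```

View pics/ze.png

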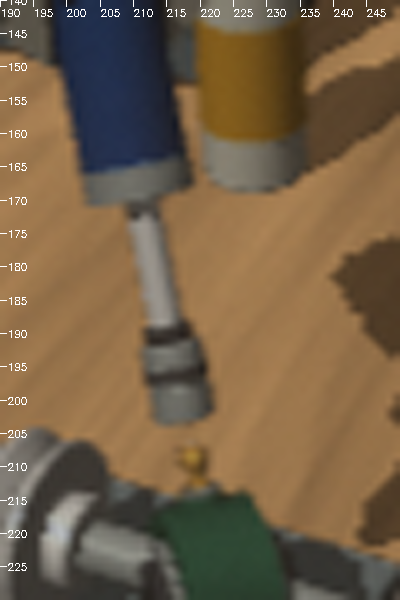

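Emit:
{"op": "carry_out", "data": {
  "series": [
    {"jaw":0,"travel":[-0.05,0,0.087],"twist":0},
    {"jaw":0,"travel":[-0.05,0,0.087],"twist":0},
    {"jaw":0,"travel":[0,0,0],"twist":0}
  ]
}}

```text
time: 14.35
tool_pos: [0.65, 0.0603, 0.2303]
tool_rot: [3.141, 0.001, -0.847]
contact_force: [-0.2, 0.9, -5.0]
opening: 0.0371
```

Emit:
{"op": "carry_out", "data": {
  "series": [
    {"jaw":0,"travel":[-0.03,0,0.05],"twist":0},
    {"jaw":0,"travel":[0,0,0],"twist":0}
  ]
}}

```text
time: 14.6
tool_pos: [0.6492, 0.0611, 0.2279]
tool_rot: [3.141, -0.001, -0.847]
contact_force: [-1.4, -1.1, -3.8]
opening: 0.0372
```

Emit:
{"op": "carry_out", "data": {
  "series": [
    {"jaw":0,"travel":[-0.03,0,0.05],"twist":0},
    {"jaw":0,"travel":[0,0,0],"twist":0}
  ]
}}

```text
time: 14.85
tool_pos: [0.6478, 0.0627, 0.2244]
tool_rot: [3.141, 0.0, -0.848]
contact_force: [-0.9, -1.4, -5.3]
opening: 0.0374
```

Emit:
{"op": "carry_out", "data": {
  "series": [
    {"jaw":0,"travel":[-0.03,0,0.05],"twist":0},
    {"jaw":0,"travel":[0,0,0],"twist":0}
  ]
}}

```text
time: 15.1
tool_pos: [0.6464, 0.0647, 0.2207]
tool_rot: [3.141, 0.002, -0.847]
contact_force: [-1.5, 0.1, -6.5]
opening: 0.0374
```

Emit:
{"op": "carry_out", "data": {
  "series": [
    {"jaw":0,"travel":[-0.03,0,0.05],"twist":0},
    {"jaw":0,"travel":[0,0,0],"twist":0}
  ]
}}

```text
time: 15.35
tool_pos: [0.6463, 0.065, 0.2199]
tool_rot: [-3.14, -0.002, -0.848]
contact_force: [0.8, -3.5, 3.6]
opening: 0.0373
```

Emit:
{"op": "carry_out", "data": {
  "series": [
    {"jaw":0,"travel":[0,0,0],"twist":0},
    {"jaw":0,"travel":[0,0,0],"twist":0}
  ]
}}

```text
time: 15.6
tool_pos: [0.6461, 0.0652, 0.2194]
tool_rot: [-3.141, -0.001, -0.848]
contact_force: [0.6, -3.9, 2.6]
opening: 0.0373
```

Emit:
{"op": "carry_out", "data": {
  "series": [
    {"jaw":0,"travel":[-0.03,0,0.05],"twist":0},
    {"jaw":0,"travel":[0,0,0],"twist":0}
  ]
}}

```text
time: 15.85
tool_pos: [0.6447, 0.0667, 0.2158]
tool_rot: [-3.141, -0.001, -0.848]
contact_force: [0.8, -4.4, 4.1]
opening: 0.0374
```

Emit:
{"op": "carry_out", "data": {
  "series": [
    {"jaw":0,"travel":[-0.03,0,0.05],"twist":0},
    {"jaw":0,"travel":[0,0,0],"twist":0}
  ]
}}

```text
time: 16.1
tool_pos: [0.6437, 0.0679, 0.213]
tool_rot: [-3.141, -0.001, -0.848]
contact_force: [1.1, -5.4, 4.8]
opening: 0.0371
```

Emit:
{"op": "carry_out", "data": {
  "series": [
    {"jaw":0,"travel":[-0.03,0.015,0.05],"twist":0},
    {"jaw":0,"travel":[-0.03,0.01,0.05],"twist":0},
    {"jaw":0,"travel":[0,0,0],"twist":0}
  ]
}}

```text
time: 16.48
tool_pos: [0.6414, 0.0697, 0.208]
tool_rot: [-3.138, -0.004, -0.848]
contact_force: [3.6, -6.2, 6.5]
opening: 0.0371
```

Emit:
{"op": "carry_out", "data": {
  "series": [
    {"jaw":0,"travel":[-0.03,0,0.05],"twist":0},
    {"jaw":0,"travel":[0,0,0],"twist":0},
    {"jaw":0,"travel":[0,0,0],"twist":0}
  ]
}}

```text
time: 16.85
tool_pos: [0.6405, 0.0707, 0.2054]
tool_rot: [-3.138, -0.004, -0.848]
contact_force: [3.6, -6.2, 8.9]
opening: 0.0375
```

```bash
python3 z.py zf
```

```text
16.9 [0.6405 0.0707 0.2055] [-3.138 -0.005 -0.848] [ 3.4 -5.7  8.1]
pred [220.8 218.8]
pred [214.2 185.8]
```

View pics/zf.png

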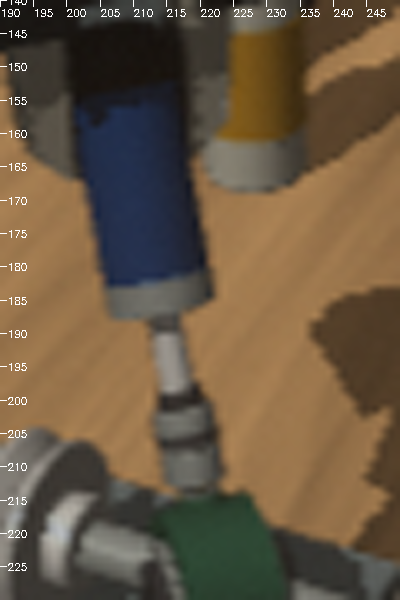

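Emit:
{"op": "carry_out", "data": {
  "series": [
    {"jaw":0,"travel":[-0.017,0,0.03],"twist":0},
    {"jaw":0,"travel":[0,0,0],"twist":0},
    {"jaw":0,"travel":[0,0,0],"twist":0},
    {"jaw":0,"travel":[0,0,0],"twist":0}
  ]
}}

```text
time: 17.4
tool_pos: [0.6399, 0.0714, 0.2038]
tool_rot: [-3.138, -0.005, -0.848]
contact_force: [3.9, -6.2, 8.7]
opening: 0.0372
```

```bash
python3 -c "
from cell import robot
o=robot.observe();print(o['time'],o['tool_pos'],o['contact_force'],o['opening']);print(robot.hand_in())"
```

```text
17.4 [0.63989142 0.07136426 0.20381667] [ 3.88415322 -6.16430629  8.72515054] 0.037180076619916305
the job is handed in; nothing more can be done
None
```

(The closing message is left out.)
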